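# Set the slicing gauge's stop to the green clip

## Task

Push the white stop plate of the slicing gauge along its rail with the fingertips, towards the knife slot, until its red plunger drops into the notch beside the green clip, and leave it there; on the way it may click into notches of other clips and has to be pushed on through them. Push gently, do not run past the green clip's notch, do not pinch the gauge or pull its plunger up, and leave the things standing around alone.

Things in the scene. Friction and masses are not known exactly. Their poses are not given: they have to be found in the camera images.
- gauge: Slicing gauge, fixed: wooden base 110 (x) x 250 (y) mm, top 12 mm up, with an aluminium rail (24 mm wide, top 26 mm up) along y at x = -30 mm. Two upright wooden cheeks, the knife slot (tops 64 mm up), at y = 110 to 124 mm. Rail notches 12 mm long at y = -30, 10, 50 mm. Origin: centre of underside, on the worktop; z up, y along the rail to the knife slot (push direction), x away from the robot.
- stop (a joint): Travel of the stop carriage in m, 0 to 0.16, growing to the knife slot. Starts at 0 to 0.03, before all notches, which are at 0.046, 0.086 and 0.126. It slides with about 1 N and stays where left; the sprung plunger falls into each notch by itself (the last 4 to 7 mm are drawn in, the force dips); about 4 to 8 N push it out again.
- stop_face (a point): The push point, at gauge x = -20 mm on the white stop plate's free face, which looks to gauge -y, away from the knife slot; 65 mm above the worktop. Plate 100 mm wide (gauge x -50 to 50 mm), 7 mm thick, 28 to 90 mm above the worktop, on a black carriage 36 mm long whose rear is flush with this face. 22 mm behind (gauge -y) the plunger's axis. Axes as the gauge.
- plunger_top (a point): Centre of the top of the red plunger knob (17 mm across, 8 mm high), which stands on the carriage over the rail, at gauge x = -30 mm; about 58 mm above the worktop when it rides on the rail, 55 mm when it has dropped into a notch. Axes as the gauge.
- plunger (a joint): Height of the sprung plunger in m: 0 riding on the rail's top, about -0.0027 dropped fully into a notch, positive when pulled up.
- green_clip: Green plastic clip, 12 mm long (y) x 8 mm x 24 mm high, fixed on the gauge's edge on the robot's side (gauge x = -59.5 mm), its middle level with one of the three notches; which clip is at which notch changes. Origin: centre of its underside; axes as the gauge. This marks the notch wanted: the plunger is seated when it has the same gauge y as this clip.
- blue_clip: Blue plastic clip, 12 mm long (y) x 8 mm x 24 mm high, fixed on the gauge's edge on the robot's side (gauge x = -59.5 mm), its middle level with one of the three notches; which clip is at which notch changes. Origin: centre of its underside; axes as the gauge.
- yellow_clip: Yellow plastic clip, 12 mm long (y) x 8 mm x 24 mm high, fixed on the gauge's edge on the robot's side (gauge x = -59.5 mm), its middle level with one of the three notches; which clip is at which notch changes. Origin: centre of its underside; axes as the gauge.
- spice_jar: Glass spice jar with a red cap, 45 mm across, 106 mm high, loose; origin at the centre of its underside. Leave alone.
- matchbox: Matchbox, 36 x 53 x 15 mm, loose; origin at the centre of its underside. Leave alone.
- clothes_peg: Beech clothes peg, 19 x 72 x 11 mm, lying loose near the knife slot; origin at the centre of its underside. Leave alone.

How it is judged (in metres and radians):
At the end, for the whole second after the job is handed in: The stop carriage is at rest, with the plunger within 3 mm of the green clip's middle along the rail and dropped at least 1.8 mm into that notch (y of plunger_top in the frame of green_clip between -0.003 and 0.003 m and value of joint plunger below -0.0018 m and not (velocity of joint stop above 0.01 m/s or velocity of joint stop below -0.01 m/s)); the robot touches nothing.
It fails at once if the plunger ran more than 12 mm past the green clip (y of plunger_top in the frame of green_clip above 0.012 m).
It fails at once if the plunger was pulled up (more than 3 mm above its riding height) (value of joint plunger above 0.003 m).
It fails at once if the gauge was pinched or pushed with more than 25 N by the fingers (contact force between the fingers and gauge above 25 N).
It fails at once if the spice jar, the matchbox or the clothes peg was moved more than 15 mm (distance of any of spice_jar, matchbox, clothes_peg from where it was at the start of the episode above 0.015 m).
It also fails if it takes over 42 s, if anything falls off the work surface, if the arm or the gripper's body presses on something with over 40 N, if the wrist force passes 120 N, or if a joint passes its speed limit or range.

## Robot

A 6-joint arm with a two-finger parallel gripper is mounted at the origin on a cart in front of the work surface, level with it; the furniture and walls round the work are solid. World frame = base frame: x ahead of the robot, y to its left, z up, the work surface at z = 0. Lengths are in m, angles in degrees, forces in N, time in s.
With the tool pointing down it reaches from about 0.35 to 0.875 m from the base axis. Payload 4.2 kg.
Tool frame: the origin (TCP) lies between the finger pads; the fingertips stand 8 mm ahead of it and the grasp point (between the pads) lies 11 mm behind it; z points along the fingers, y is the line along which they close (so a half turn about z gives the same grasp; the last joint's range is limited). The gripper opens to 87 mm and grips with 3 to 60 N. Pads are 19 mm wide; open, the fingers measure 117 mm over their backs; the gripper's body (75 mm by 190 mm) begins 51 mm behind the grasp point.
Start: joints at [-62.475, 22.042, 0.453, 0, -68.411, -14.817], TCP at [0.138, -0.61, 0.231] pointing down, gripper open.
Joint ranges: [-179.83, 179.83], [-69.29, 118.12], [-61.27, 80.66], [-181.25, 117.63], [-171.15, -9.14], [-177.46, 177.46]. Speed limits (degrees/s): [159.86, 159.86, 180, 180, 180, 180].

## Interface

Orientations are given as a 3x3 rotation matrix whose columns are the frame's x, y, z axes.
In Python, from station import sense, capture, camera_model, finish_job, find_in gives the robot as it stands. The module is installed in compiled form; this text tells all that it offers.
- The arm moves only by the tool arm_command, never from a script. Its argument "motion" is a list of rows, each a list of 7 numbers: the finger opening in mm, from 0 to 87, then the shift along the tool's x, y, z in mm, then the turn, a rotation vector about the tool's x, y, z in rad. In form: [[jaw, dx, dy, dz, rx, ry, rz], ...]. A call has 1 to 8 rows; each row shifts and turns the commanded pose from where the row before left it, along the tool's axes as they then stand; what a row does not reach is not made up. A row lasts 1/10 s, in which the tool goes at most 50 mm and 8.59 degrees, less where a joint would pass 70% of its speed; a pose out of reach is approached as far as the arm can. A call with a gripper value outside its range is refused whole. The fingers move at their own pace and stop on an object; the grip force is fixed at half the most. Time passes only in rows, so rows that do not move let the fingers close. It gives the time, the measured TCP pose, the force, the opening and the grip force at its end, in the units of the state.
- sense(): the state, without advancing time (a new reading comes with each control period).
- capture(name): name is "scene" or "top"; returns the picture (400x640x3 uint8, red, green, blue); there is no depth.
- camera_model(name): a dict with "fx", "fy", "cx", "cy" (pixels), "R" (3x3) and "t" (3): a world point X has camera coordinates R X + t. Camera axes: x right, y down, z forward; pixel columns grow to the right and rows downward; lengths in m; the calibration is good to about 2 mm. A picture is of the moment at which its call begins. camera_model takes no time and is no camera call.
- finish_job(): hands the job in; it is judged then, once.
Trained networks look in the newest picture that a camera, given by its name, has taken for a name from the list of things; names that differ only in an ending like _2 or _b are one class to them, and where a whole thing is asked for, a point or a joint stands for the part that bears it (a point fixed in the world has none). Each returns a list of dicts, best first, with "p" (0 to 1); they miss things now and then, are a little off and sometimes report something else, mostly with a low value. They report only what shows in the picture. A call takes as long as a camera call.
- find_in(target, camera): "location" ([row, column] in pixels, amid what is visible of it).
The state is a dict: "time_s": time; "joints": joint angles; "joint_velocities": joint speeds; "effort": joint torques, N m; "tcp_pos": TCP position; "ee_rot": TCP orientation; "wrist_force": force on the tool from outside, world axes, zero at the start; "moment": the same for the moment, N m; "gripper_width": opening from 0.0 (shut) to 1.0 (fully open); "gripper_force": force on a finger pad.
Only numpy, scipy, OpenCV 4.12 (cv2) and the standard library are available. Lean on these libraries where they do the work, as an engineer would, in place of code of your own. Each camera call takes 0.05 s, during which the arm holds its last target. There are 200 camera calls.

## Working session

There is one attempt and no reset: what is moved stays moved. The work goes in short steps, Python scripts to look and compute and a tool call to move; the robot and the scene stay as the last step left them, time stands still between calls to the robot, and variables do not carry over. Pictures are saved under pics/ and viewed, at most 10 in all, crops included, and the job is handed in when it is done.

Besides the shell and the picture viewer there is one more tool, called after "Call:" by a JSON object that holds its "api" and its "payload". arm_command: Moves the arm, as the interface text tells. Its arguments: {"type":"object","properties":{"motion":{"type":"array"}},"required":["motion"]}

```bash
mkdir -p pics; cat > h.py <<'E'
import numpy as np, cv2
from station import *
def ray(cam,rc,z):
    m=camera_model(cam);R=np.array(m["R"]);t=np.array(m["t"])
    d=R.T@np.array([(rc[1]-m["cx"])/m["fx"],(rc[0]-m["cy"])/m["fy"],1]);c=-R.T@t
    return c+d*(z-c[2])/d[2]
def proj(cam,X):
    m=camera_model(cam);p=np.array(m["R"])@X+np.array(m["t"])
    return [m["fy"]*p[1]/p[2]+m["cy"],m["fx"]*p[0]/p[2]+m["cx"]]
def tri(obs):
    A=[];b=[]
    for cam,rc in obs:
        m=camera_model(cam);R=np.array(m["R"]);t=np.array(m["t"])
        for u,row in (((rc[1]-m["cx"])/m["fx"],0),((rc[0]-m["cy"])/m["fy"],1)):
            A.append(R[row]-u*R[2]);b.append(u*t[2]-t[row])
    return np.linalg.lstsq(np.array(A),np.array(b),rcond=None)[0]
E
python3 - <<'E'
from h import *
Z=dict(gauge=.02,stop_face=.065,plunger_top=.058,green_clip=.018,blue_clip=.018,yellow_clip=.018,spice_jar=.05,matchbox=.01,clothes_peg=.01)
for c in("scene","top"):
    cv2.imwrite(f"pics/{c}0.png",capture(c)[:,:,::-1])
    for n,z in Z.items():
        for d in find_in(n,c)[:2]: print(c,n,round(d["p"],2),np.round(d["location"],1),ray(c,d["location"],z).round(4))
s=sense();print(s["time_s"],s["tcp_pos"],np.round(s["ee_rot"],3))
E
```

```text
scene gauge 0.65 [191.7 351.5] [0.4476 0.1811 0.02  ]
scene stop_face 0.96 [157.2 368. ] [0.4554 0.117  0.065 ]
scene plunger_top 0.49 [166. 376.] [0.4313 0.1226 0.058 ]
scene blue_clip 0.48 [216. 369.] [0.3826 0.2132 0.018 ]
scene spice_jar 0.6 [150.2 311.5] [0.5723 0.1569 0.05  ]
scene matchbox 0.57 [192.3 291. ] [0.5493 0.2516 0.01  ]
scene clothes_peg 0.62 [244.4 301.2] [0.4425 0.3441 0.01  ]
scene clothes_peg 0.52 [191.  383.1] [0.4041 0.1299 0.01  ]
top gauge 0.81 [212.4 362.6] [0.451  0.1697 0.02  ]
top stop_face 0.6 [213.1 396.3] [0.4458 0.1003 0.065 ]
top green_clip 0.66 [218.9 391.8] [0.4347 0.1026 0.018 ]
top yellow_clip 0.69 [214.1 391.4] [0.4458 0.1031 0.018 ]
top spice_jar 0.92 [159.  363.1] [0.5702 0.168  0.05  ]
top matchbox 0.81 [169.8 324.6] [0.5538 0.2553 0.01  ]
top clothes_peg 0.64 [219.5 289.5] [0.4384 0.3397 0.01  ]
1.0 [ 0.1375031  -0.60964542  0.23052975] [[-0.976 -0.22   0.   ]
 [-0.22   0.976  0.   ]
 [-0.     0.    -1.   ]]
```

View pics/scene0.png

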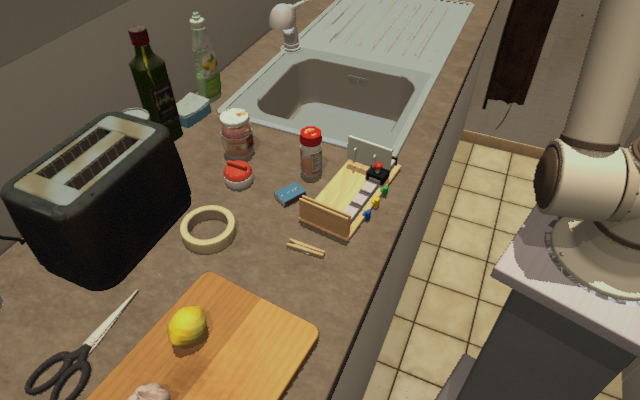

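View pics/top0.png

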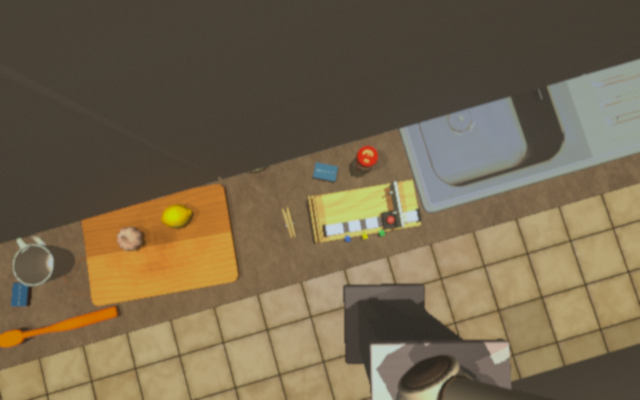

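The gauge is at about (362,212) in the top picture, with the knife slot at its left end. The clips run blue (348,239), yellow (365,236), green (382,233), so green is the first notch. I'll zoom in for accuracy.

```bash
python3 - <<'E'
from h import *
a=cv2.imread("pics/top0.png")[170:260,295:435];b=cv2.imread("pics/scene0.png")[120:250,290:410]
a=cv2.resize(a,None,fx=5,fy=5,interpolation=cv2.INTER_CUBIC);cv2.imwrite("pics/ta.png",a)
b=cv2.resize(b,None,fx=4.5,fy=4.5,interpolation=cv2.INTER_CUBIC);cv2.imwrite("pics/sb.png",b)
for c in("scene","top"):
    im=cv2.imread(f"pics/{c}0.png");hsv=cv2.cvtColor(im,cv2.COLOR_BGR2HSV).astype(int)
    for n,lo,hi,z in(("red",0,6,.055),("green",45,75,.018),("yellow",24,32,.018),("blue",105,125,.018)):
        m=((hsv[...,0]>=lo)&(hsv[...,0]<=hi)&(hsv[...,1]>170)&(hsv[...,2]>80)).astype(np.uint8)
        k,l,st,ce=cv2.connectedComponentsWithStats(m)
        for i in range(1,k):
            x,y=ce[i]
            if 300<x<425 and 150<y<245 and st[i,4]>3: print(c,n,st[i],(y.round(1),x.round(1)),ray(c,(y,x),z).round(4))
E
```

```text
scene red [374 162   8   7  44] (np.float64(165.2), np.float64(377.5)) [0.4322 0.1155 0.055 ]
scene yellow [372 197   8   6  24] (np.float64(199.7), np.float64(375.6)) [0.3977 0.168  0.018 ]
scene blue [364 211   7   5  19] (np.float64(212.6), np.float64(366.8)) [0.391  0.2083 0.018 ]
top red [357 146  21  21 243] (np.float64(156.6), np.float64(366.8)) [0.5745 0.1601 0.055 ]
top yellow [362 233   6   6  30] (np.float64(235.6), np.float64(364.4)) [0.3975 0.167  0.018 ]
```

View pics/ta.png

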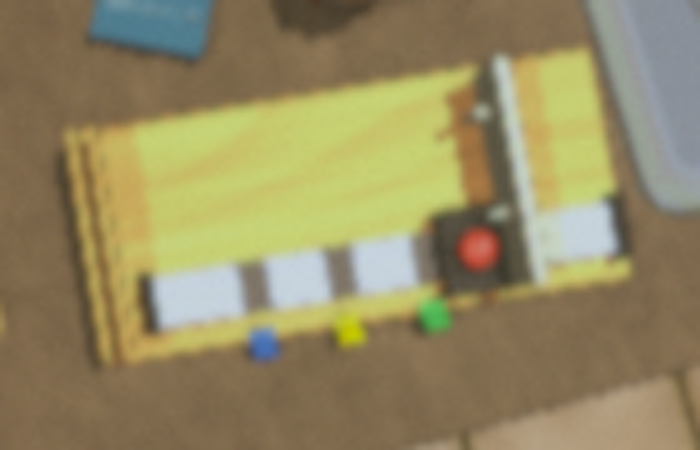

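View pics/sb.png

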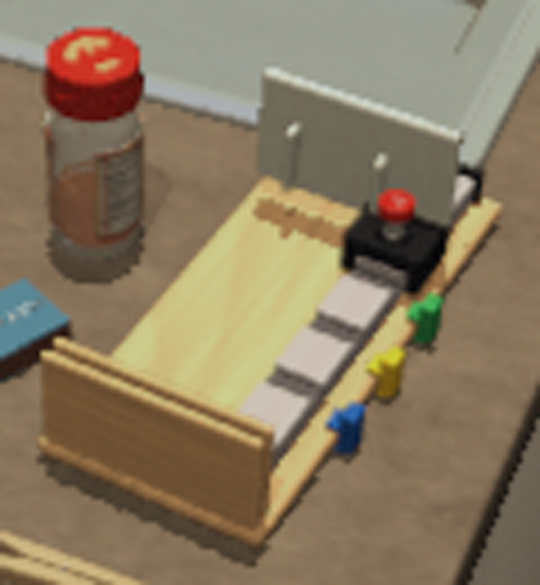

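Green is the notch just ahead of the carriage: knob at (479,248) and green clip at (433,317) in the top crop. The white plate's free face looks towards the sink. Next I fit the gauge pose.

```bash
cat > fit.py <<'E'
from h import *
from scipy.optimize import least_squares
T=lambda x,y:("top",(170+(y+.5)/5-.5,295+(x+.5)/5-.5))
S=lambda x,y:("scene",(120+(y+.5)/4.5-.5,290+(x+.5)/4.5-.5))
# (obs, gauge x, y (None->stop rel), z, srel)
P=[(T(433,317),-59.5,-30,24,0),(T(349,331),-59.5,10,24,0),(T(263,345),-59.5,50,24,0),
(T(479,248),-30,-76,58,1),(T(500,57),50,-94.5,90,1),(T(540,282),-50,-94.5,90,1),
(T(588,50),55,-125,12,0),(T(630,275),-55,-125,12,0),(T(66,130),55,124,64,0),(T(105,362),-55,124,64,0),
(S(268,70),50,-98,90,1),(S(462,133),-50,-98,90,1),(S(397,195),-30,-76,58,1),
(S(42,352),55,124,64,0),(S(270,440),-55,124,64,0),(S(498,205),-55,-125,12,0),(S(265,545),-55,124,0,0)]
def f(q):
    c,s=np.cos(q[2]),np.sin(q[2]);r=[]
    for (cam,rc),x,y,z,k in P:
        y=y/1000+k*q[3];x=x/1000
        p=proj(cam,np.array([q[0]+c*x-s*y,q[1]+s*x+c*y,z/1000])); 
        r+=[p[0]-rc[0],p[1]-rc[1]]
    return np.array(r)
if __name__=="__main__":
    o=least_squares(f,[.45,.17,.2,.01],loss="soft_l1");q=o.x
    print(q,np.degrees(q[2]));print(f(q).reshape(-1,2).round(1).tolist())
    c,s=np.cos(q[2]),np.sin(q[2])
    for n,x,y in(("face",-.02,-.098+q[3]),("faceseated",-.02,-.052),("pre",-.02,-.148+q[3])):print(n,q[0]+c*x-s*y,q[1]+s*x+c*y)
    for n,a in(("jar",.05),("top",0)):pass
E
python3 fit.py
```

```text
[0.45578517 0.16517586 0.14883288 0.02827059] 8.52749571469557
[[0.6, 1.0], [0.7, 0.6], [0.9, 0.6], [-0.1, -0.5], [-0.7, -0.5], [0.4, 0.1], [-1.2, 0.4], [0.1, 0.9], [-1.4, -1.0], [1.5, -0.4], [-2.0, -0.6], [-1.0, 0.7], [0.4, -0.1], [-0.4, -1.9], [1.8, -0.2], [-1.6, 1.2], [1.9, -0.6]]
face 0.4463460304512654 0.09325164589146374
faceseated 0.44371704238128695 0.11078505399073602
pre 0.4537602311341424 0.043804405035840405
```

Call:
{"api": "arm_command", "payload": {"motion": [[0,0,0,0,0,0,0.073],[0,-33,36,0,0,0,0],[0,-33,36,0,0,0,0],[0,-33,36,0,0,0,0],[0,-33,36,0,0,0,0],[0,-33,36,0,0,0,0],[0,-33,36,0,0,0,0],[0,-33,36,0,0,0,0]]}}

```text
time_s: 1.8
tcp_pos: [0.3294, -0.3246, 0.2309]
ee_rot: [[-0.989, -0.148, 0.001], [-0.148, 0.989, -0.001], [-0.001, -0.001, -1.0]]
wrist_force: [0.6, -0.9, -0.2]
gripper_width: 0.356
gripper_force: 0.0
```

```bash
cat > where.py <<'E'
from h import *
q=[.45578517,.16517586,.14883288];s=sense();R=np.array(s["ee_rot"]);p=np.array(s["tcp_pos"])
c,n=np.cos(q[2]),np.sin(q[2]);G=np.array([[c,-n,0],[n,c,0],[0,0,1]])
print(s["time_s"],p.round(4),"gauge",(G.T@(p-[q[0],q[1],0])).round(4),"F",(G.T@np.array(s["wrist_force"])).round(1),s["gripper_width"])
print("tool in gauge",(G.T@R).round(3).tolist())
t=np.array([q[0],q[1],0])+G@[-.02,-.115,.066]
print("to pre, tool mm",(R.T@(t-p)*1000).round(1))
E
python3 where.py
```

```text
1.8 [ 0.3294 -0.3246  0.2309] gauge [-0.1976 -0.4656  0.2309] F [ 0.4 -1.  -0.2] 0.35562361639075757
tool in gauge [[-1.0, 0.0, 0.001], [0.0, 1.0, -0.001], [-0.001, -0.001, -1.0]]
to pre, tool mm [-177.4  350.7  164.9]
```

Call:
{"api": "arm_command", "payload": {"motion": [[0,-22,42,0,0,0,0],[0,-22,42,0,0,0,0],[0,-22,42,0,0,0,0],[0,-22,42,0,0,0,0],[0,-22,42,0,0,0,0],[0,-22,42,0,0,0,0],[0,-22,42,10,0,0,0],[0,-22,42,15,0,0,0]]}}

```text
time_s: 2.6
tcp_pos: [0.4539, 0.0345, 0.2066]
ee_rot: [[-0.989, -0.149, 0.004], [-0.149, 0.989, 0.001], [-0.004, 0.001, -1.0]]
wrist_force: [0.8, -0.2, 0.5]
gripper_width: 0.006
gripper_force: 0.0
```

```bash
python3 where.py
```

```text
2.6 [0.4539 0.0345 0.2066] gauge [-0.0213 -0.1289  0.2066] F [ 0.7 -0.3  0.5] 0.006237219015910326
tool in gauge [[-1.0, -0.001, 0.004], [-0.001, 1.0, 0.001], [-0.004, 0.001, -1.0]]
to pre, tool mm [ -0.7  13.8 140.6]
```

Call:
{"api": "arm_command", "payload": {"motion": [[0,0,0,35,0,0,0],[0,0,0,40,0,0,0],[0,0,0,35,0,0,0],[0,0,0,20,0,0,0],[0,0,0,10,0,0,0],[0,0,0,0,0,0,0],[0,0,0,0,0,0,0]]}}

```text
time_s: 3.3
tcp_pos: [0.4537, 0.0324, 0.0664]
ee_rot: [[-0.989, -0.149, 0.002], [-0.149, 0.989, 0.001], [-0.002, 0.0, -1.0]]
wrist_force: [0.0, 0.2, 1.2]
gripper_width: 0.005
gripper_force: 0.0
```

```bash
python3 where.py; python3 - <<'E'
from h import *
a=cv2.resize(capture("scene")[100:250,280:430],None,fx=3,fy=3,interpolation=2);b=cv2.resize(capture("top")[150:270,310:430],None,fx=3.75,fy=3.75,interpolation=2)
cv2.imwrite("pics/pre.png",cv2.resize(np.hstack([a[:450],b[:450]]),(800,400))[:,:,::-1])
E
```

```text
3.3 [0.4537 0.0324 0.0664] gauge [-0.0217 -0.131   0.0664] F [0.1 0.2 1.2] 0.005153119750722889
tool in gauge [[-1.0, -0.0, 0.002], [-0.0, 1.0, 0.0], [-0.002, 0.0, -1.0]]
to pre, tool mm [-1.7 16.   0.4]
```

View pics/pre.png

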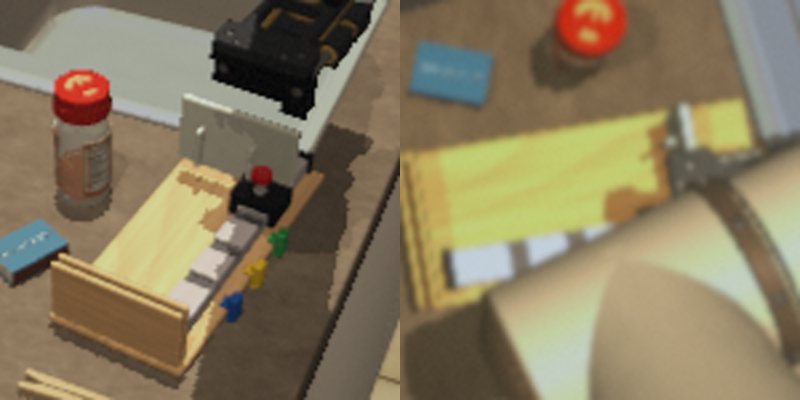

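The scene view shows the fingers behind the plate without touching it, and the knob is visible at (262,175). Next is the approach.

Call:
{"api": "arm_command", "payload": {"motion": [[0,0,6,0,0,0,0],[0,0,6,0,0,0,0],[0,0,6,0,0,0,0],[0,0,6,0,0,0,0],[0,0,5,0,0,0,0],[0,0,4,0,0,0,0],[0,0,3,0,0,0,0],[0,0,0,0,0,0,0]]}}

```text
time_s: 4.2
tcp_pos: [0.4475, 0.0681, 0.0655]
ee_rot: [[-0.989, -0.149, -0.0], [-0.149, 0.989, -0.0], [0.0, -0.0, -1.0]]
wrist_force: [0.8, 0.6, 0.3]
gripper_width: 0.008
gripper_force: 0.0
```

```bash
cat > knob.py <<'E'
from h import *
im=capture("scene")[:,:,::-1];hsv=cv2.cvtColor(np.ascontiguousarray(im),cv2.COLOR_BGR2HSV).astype(int)
m=(((hsv[...,0]<=6)|(hsv[...,0]>=175))&(hsv[...,1]>150)&(hsv[...,2]>80));m[:150]=0;m[190:]=0;m[:,:345]=0;m[:,400:]=0
y,x=np.nonzero(m);c,n=np.cos(.14883288),np.sin(.14883288)
p=ray("scene",(y.mean(),x.mean()),.055)[:2]-[.45578517,.16517586]
print("knob px",len(y),y.mean().round(2),x.mean().round(2),"gauge xy",(c*p[0]+n*p[1]).round(4),(-n*p[0]+c*p[1]).round(4))
E
python3 where.py; python3 knob.py
```

```text
4.2 [0.4475 0.0681 0.0655] gauge [-0.0226 -0.0947  0.0655] F [0.9 0.5 0.3] 0.008413311287855985
tool in gauge [[-1.0, -0.001, -0.0], [-0.001, 1.0, -0.0], [0.0, -0.0, -1.0]]
to pre, tool mm [ -2.6 -20.3  -0.5]
knob px 46 165.17 377.63 gauge xy -0.0309 -0.0458
```

Call:
{"api": "arm_command", "payload": {"motion": [[0,0,2,0,0,0,0],[0,0,2,0,0,0,0],[0,0,2,0,0,0,0],[0,0,2,0,0,0,0],[0,0,2,0,0,0,0],[0,0,2,0,0,0,0],[0,0,0,0,0,0,0]]}}

```text
time_s: 4.95
tcp_pos: [0.4457, 0.0798, 0.0655]
ee_rot: [[-0.989, -0.149, -0.0], [-0.149, 0.989, -0.0], [0.0, -0.0, -1.0]]
wrist_force: [-0.2, 0.4, -0.1]
gripper_width: 0.007
gripper_force: 0.0
```

```bash
python3 where.py; python3 knob.py
```

```text
4.95 [0.4457 0.0798 0.0655] gauge [-0.0226 -0.0829  0.0655] F [-0.2  0.5 -0.1] 0.007316760738968976
tool in gauge [[-1.0, -0.0, -0.0], [-0.0, 1.0, -0.0], [0.0, -0.0, -1.0]]
to pre, tool mm [ -2.6 -32.1  -0.5]
knob px 46 165.2 377.57 gauge xy -0.0308 -0.0457
```

Call:
{"api": "arm_command", "payload": {"motion": [[0,0,2,0,0,0,0],[0,0,2,0,0,0,0],[0,0,2,0,0,0,0],[0,0,0,0,0,0,0]]}}

```text
time_s: 5.4
tcp_pos: [0.4449, 0.0859, 0.0656]
ee_rot: [[-0.989, -0.149, 0.0], [-0.149, 0.989, 0.0], [-0.0, 0.0, -1.0]]
wrist_force: [-0.3, 0.6, 0.5]
gripper_width: 0.007
gripper_force: 0.0
```

```bash
python3 where.py; python3 knob.py
```

```text
5.4 [0.4449 0.0859 0.0656] gauge [-0.0226 -0.0768  0.0656] F [-0.2  0.6  0.5] 0.007104719171186307
tool in gauge [[-1.0, -0.0, 0.0], [-0.0, 1.0, 0.0], [-0.0, 0.0, -1.0]]
to pre, tool mm [ -2.5 -38.2  -0.4]
knob px 47 166.96 376.32 gauge xy -0.031 -0.0394
```

Call:
{"api": "arm_command", "payload": {"motion": [[0,0,1,0,0,0,0],[0,0,1,0,0,0,0],[0,0,0,0,0,0,0]]}}

```text
time_s: 5.75
tcp_pos: [0.4446, 0.0877, 0.0656]
ee_rot: [[-0.989, -0.148, 0.0], [-0.148, 0.989, 0.0], [-0.0, 0.0, -1.0]]
wrist_force: [0.3, -1.0, -0.4]
gripper_width: 0.005
gripper_force: 0.0
```

```bash
python3 where.py|head -1; python3 knob.py
```

```text
5.75 [0.4446 0.0877 0.0656] gauge [-0.0226 -0.075   0.0656] F [ 0.2 -1.1 -0.4] 0.0053661749093438125
knob px 44 167.5 376.0 gauge xy -0.0312 -0.0375
```

Call:
{"api": "arm_command", "payload": {"motion": [[0,0,1,0,0,0,0],[0,0,1,0,0,0,0],[0,0,0,0,0,0,0]]}}

```text
time_s: 6.1
tcp_pos: [0.4442, 0.0896, 0.0655]
ee_rot: [[-0.989, -0.148, 0.0], [-0.148, 0.989, 0.0], [-0.0, 0.0, -1.0]]
wrist_force: [0.2, -0.8, -0.3]
gripper_width: 0.001
gripper_force: 0.0
```

```bash
python3 where.py|head -1; python3 knob.py
```

```text
6.1 [0.4442 0.0896 0.0655] gauge [-0.0226 -0.073   0.0655] F [ 0.1 -0.8 -0.3] 0.0007156989703866601
knob px 45 168.04 375.42 gauge xy -0.0309 -0.0354
```

Call:
{"api": "arm_command", "payload": {"motion": [[0,0,1,0,0,0,0],[0,0,0,0,0,0,0]]}}

```text
time_s: 6.35
tcp_pos: [0.4441, 0.0906, 0.0656]
ee_rot: [[-0.989, -0.148, 0.0], [-0.148, 0.989, 0.0], [-0.0, 0.0, -1.0]]
wrist_force: [-0.5, 0.4, 0.2]
gripper_width: 0.005
gripper_force: 0.0
```

```bash
python3 where.py|head -1; python3 knob.py
```

```text
6.35 [0.4441 0.0906 0.0656] gauge [-0.0226 -0.072   0.0656] F [-0.5  0.5  0.2] 0.00537404339713101
knob px 47 168.06 375.3 gauge xy -0.0307 -0.0352
```

Call:
{"api": "arm_command", "payload": {"motion": [[0,0,1,0,0,0,0],[0,0,0,0,0,0,0]]}}

```text
time_s: 6.6
tcp_pos: [0.444, 0.0916, 0.0656]
ee_rot: [[-0.989, -0.148, 0.0], [-0.148, 0.989, 0.0], [-0.0, 0.0, -1.0]]
wrist_force: [0.4, -0.4, -0.7]
gripper_width: 0.007
gripper_force: 0.0
```

```bash
python3 where.py|head -1; python3 knob.py
```

```text
6.6 [0.444  0.0916 0.0656] gauge [-0.0226 -0.071   0.0656] F [ 0.4 -0.4 -0.7] 0.006678654396246384
knob px 46 169.17 374.57 gauge xy -0.0309 -0.0314
```

Call:
{"api": "arm_command", "payload": {"motion": [[0,0,1,0,0,0,0],[0,0,0,0,0,0,0]]}}

```text
time_s: 6.85
tcp_pos: [0.4438, 0.0926, 0.0656]
ee_rot: [[-0.989, -0.148, 0.0], [-0.148, 0.989, 0.0], [-0.0, 0.0, -1.0]]
wrist_force: [0.1, -0.1, 0.5]
gripper_width: 0.008
gripper_force: 0.0
```

```bash
python3 where.py|head -1; python3 knob.py
```

```text
6.85 [0.4438 0.0926 0.0656] gauge [-0.0226 -0.07    0.0656] F [ 0.1 -0.1  0.5] 0.007533840153984051
knob px 44 171.7 373.32 gauge xy -0.0321 -0.0231
```

The knob jumped ahead of the fingers, which suggests it drew in and seated. I'll retreat and check.

Call:
{"api": "arm_command", "payload": {"motion": [[0,0,-5,0,0,0,0],[0,0,-20,0,0,0,0],[0,0,-30,0,0,0,0],[0,0,0,-40,0,0,0],[0,0,0,-50,0,0,0],[0,0,-30,-40,0,0,0],[0,0,-45,0,0,0,0],[0,0,-45,0,0,0,0]]}}

```text
time_s: 7.7
tcp_pos: [0.4705, -0.0817, 0.1975]
ee_rot: [[-0.989, -0.15, 0.005], [-0.15, 0.989, 0.001], [-0.005, 0.0, -1.0]]
wrist_force: [0.6, 1.3, -0.7]
gripper_width: 0.005
gripper_force: 0.0
```

Call:
{"api": "arm_command", "payload": {"motion": [[0,0,-45,0,0,0,0],[0,0,-45,0,0,0,0],[0,0,-45,0,0,0,0],[0,0,-30,0,0,0,0],[0,0,0,0,0,0,0]]}}

```text
time_s: 8.2
tcp_pos: [0.494, -0.2471, 0.1948]
ee_rot: [[-0.99, -0.143, -0.001], [-0.143, 0.99, -0.0], [0.001, -0.0, -1.0]]
wrist_force: [-1.0, 0.3, -0.3]
gripper_width: 0.007
gripper_force: 0.0
```

```bash
python3 knob.py; sed -i 's/,.055)\[/,.052)[/' knob.py; python3 knob.py; python3 - <<'E'
from h import *
a=cv2.resize(capture("scene")[130:230,320:420],None,fx=4,fy=4,interpolation=2);b=cv2.resize(capture("top")[170:250,310:430],None,fx=5,fy=5,interpolation=2)
cv2.imwrite("pics/end.png",np.hstack([a,b[:400,200:600]])[:,:,::-1])
E
```

```text
knob px 43 171.7 373.35 gauge xy -0.0322 -0.0232
knob px 43 171.7 373.35 gauge xy -0.0309 -0.0264
```

View pics/end.png

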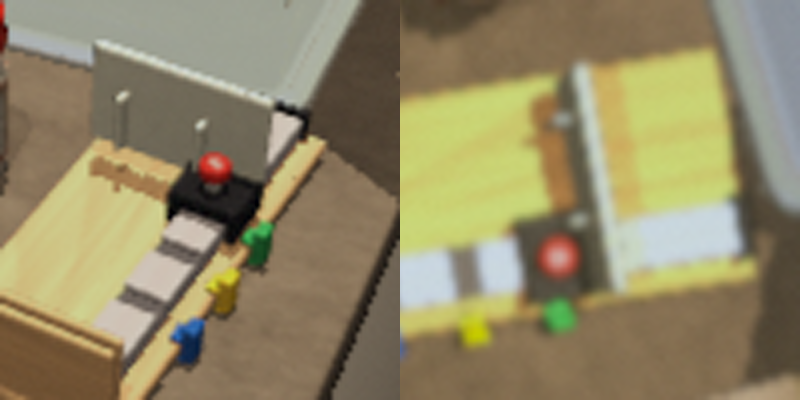

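Both views show the knob level with the green clip: knob at (557,256) and clip at (560,318) in the top half. One numeric check before handing in.

```bash
python3 - <<'E'
from h import *
c,n=np.cos(.14883),np.sin(.14883)
def g(cam,rc,z):
    p=ray(cam,rc,z)[:2]-[.45578517,.16517586];return np.round([1e3*(c*p[0]+n*p[1]),1e3*(-n*p[0]+c*p[1])],1)
for cam in("scene","top"):
    im=capture(cam);h=cv2.cvtColor(im,cv2.COLOR_RGB2HSV).astype(int)
    def cen(m):
        w=np.zeros_like(m);w[160:245,340:400]=m[160:245,340:400];y,x=np.nonzero(w);return (y.mean(),x.mean()),len(y)
    k,_=cen(((h[...,0]<6)|(h[...,0]>174))&(h[...,1]>140)&(h[...,2]>90))
    gr,N=cen((h[...,0]>45)&(h[...,0]<80)&(h[...,1]>120))
    ye,_=cen((h[...,0]>23)&(h[...,0]<33)&(h[...,1]>190)&(np.arange(400)[:,None]>(195 if cam=="scene" else 232)))
    zc=.016 if cam=="scene" else .024
    print(cam,k,"green",gr,N,"yellow",ye,"gauge: knob58",g(cam,k,.0545 if cam=="scene" else .058),"knob55",g(cam,k,.0515 if cam=="scene" else .055),"green",g(cam,gr,zc),"yellow",g(cam,ye,zc))
E
```

```text
scene (np.float64(171.52380952380952), np.float64(373.3095238095238)) green (np.float64(190.24), np.float64(384.06)) 50 yellow (np.float64(200.0), np.float64(376.25)) gauge: knob58 [-31.7 -24.1] knob55 [-30.4 -27.4] green [-59.3 -24.2] yellow [-57.7   9.6]
top (np.float64(176.83673469387756), np.float64(370.6326530612245)) green (np.float64(232.72413793103448), np.float64(381.41379310344826)) 29 yellow (np.float64(235.95454545454547), np.float64(364.3181818181818)) gauge: knob58 [ 69.8 -22.5] knob55 [ 70.1 -22.9] green [-57.3 -28.6] yellow [-58.   11.3]
```

```bash
python3 -c "
from station import finish_job;print(finish_job())"
```

```text
the job is handed in; nothing more can be done
None
```

I pushed the stop plate gently until its plunger jumped forward into the green clip's notch (the first one). It lines up with the green clip in both cameras, the arm is clear, and the job is handed in; it returned no verdict, and the plunger's drop was judged from the pictures, not measured.

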